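Prove the latch of a specimen cassette, then turn it over onto its stand

ROBOT

A 6-joint arm with a two-finger parallel gripper is mounted at the origin on a cart in front of the work surface, level with it; the furniture and walls round the work are solid. World frame = base frame: x ahead of the robot, y to its left, z up, the work surface at z = 0. Lengths are in m, angles in rad, forces in N, time in s.
With the tool pointing down it reaches from about 0.325 to 0.775 m from the base axis. Payload 5.5 kg.
Tool frame: the origin (TCP) lies between the finger pads; the fingertips stand 8 mm ahead of it and the grasp point (between the pads) lies 11 mm behind it (tcp_to_tips is the distance from the TCP to the fingertips, in m); z points along the fingers, y is the line along which they close (so a half turn about z gives the same grasp; the last joint's range is limited). The gripper opens to 88 mm and grips with 3 to 60 N. Pads are 20 mm wide; open, the fingers measure 115 mm over their backs; the gripper's body (75 mm by 178 mm) begins 61 mm behind the grasp point.
Start: joints at [1.209, 0.091, 1.231, -0, 1.82, -0.057], TCP at [0.18, 0.572, 0.231] pointing down, gripper open.
Joint ranges: [-2.87, 2.87], [-0.86, 2.18], [0.17, 2.46], [-1.51, 4.65], [0.06, 2.69], [-2.65, 2.65]. Speed limits (rad/s): [2.57, 2.57, 3.01, 3.14, 3.14, 3.14].

INTERFACE

Orientations are given as a unit quaternion [w, x, y, z].
In Python, from bench import * gives the robot as it stands. Calls block until the motion is done:
- move_to(position, orientation): joint-space move of the TCP to a pose.
- move_l(position, speed=0.15, orientation=None): straight line of the TCP; orientation=None keeps the orientation; speed is the mean speed in m/s.
- movej(angles): joint-space move.
- gripper_open() and close(): open the fingers fully, or close them until they stop; the grip force is fixed at half the most.
- hold(seconds).
- inverse_kinematics(position, orientation): joint angles nearest the present ones, or None.
- state(): the state.
- get_image(name): name is "scene" or "top" or "wrist"; returns a dict with "frame" (480x640x3 uint8, blue, green, red), "depth" (480x640 float32, m along the optical axis (not along the pixel's ray), 0 where there is no reading), "camera_matrix" (3x3 intrinsics, pixels), "view" (4x4, takes a point from world to camera coordinates). Camera axes: x right, y up, looking along -z (the intrinsics and any distortion apply to the point x, -y, -z); pixel columns grow to the right and rows downward; lengths in m; the calibration is good to about 2 mm. A picture is of the moment at which its call begins.
A pose or a line that the arm cannot do raises IKError and nothing moves.
- job_done(): hands the job in; it is judged then, once.
The state is a dict: "time": time; "joint_pos": joint angles; "dq": joint speeds; "joint_torque": joint torques, N m; "ee_pos": TCP position; "ee_rot": TCP orientation; "ft_force": force on the tool from outside, world axes, zero at the start; "moment": the same for the moment, N m; "finger_gap": finger opening in m; "finger_force": force on a finger pad.
Only numpy, scipy, OpenCV 4.12 (cv2) and the standard library are available. Lean on these libraries where they do the work, as an engineer would, in place of code of your own. Each camera call takes 0.05 s, during which the arm holds its last target. There are 200 camera calls.

TASK

The specimen mounts in the small lidded cassette have to be stored face down. Slide the cassette's bolt fully home over the lid, then test that it holds by lifting the cassette clear of the worktop by nothing but its lid handle, and set it down again. Then stand it on its hinged end on the worktop and let go, take it again another way, and lay it upside down, centred and lengthwise along the two rails of the inversion stand, without dropping it, with the lid handle hanging between the rails; keep the lid shut throughout and leave everything else where it is.

Things in the scene. Friction and masses are not known exactly. Their poses are not given: they have to be found in the camera images.
- cassette: The carrier: loose aluminium box 100 (x) x 60 (y) x 52 mm (z), walls 4 mm, clear lid 8 mm thick on top (60 mm high in all); 0.3 to 0.5 kg. Grip it across y on the long side walls (the lid is 4 mm narrower). Origin: centre of the underside. x points from the hinged end (x = -50) to the bolt end (x = +50), z from the underside to the lid. Starts right side up on the worktop, lid shut.
- hinge_end (a point): Centre of the flat end face of the cassette at x = -50 mm, 30 mm above the underside: the hinged end, on which the cassette can stand. The lid's hinge line runs along y at cassette x = -46, z = 52 mm.
- bracket_end (a point): Middle of the outer end of the bracket at the bolt end: cassette x = 76, z = 54 mm. The bracket is 28 mm wide in y and sticks out of the end wall from x = 50 to 76 mm, at z = 33 to 61 mm; the bolt slides on its top.
- cassette_center (a point): Centre of the cassette: on its z axis, 30 mm above the underside. Axes as the cassette's. The centre of mass lies within about 6 mm of it.
- lid (a joint): Angle of the clear lid about its hinge line: 0 shut, grows to 1.9 as it opens. Swings freely: without the bolt it opens when the handle is lifted. With the bolt home it still has about 0.02 rad of play.
- lid_handle: Steel bow handle fixed on the middle of the lid: a bar 46 mm long along the cassette's x, 12 mm wide in y, 12 mm high, on two posts; its top is 26 mm above the lid (86 mm above the cassette's underside). Origin: centre of its foot on the lid's upper face, above the middle of the cassette. Pinch it across y.
- bolt (a joint): Travel of the steel slide bolt towards the lid, along the cassette's -x: 0 fully withdrawn, 0.014 m fully home (stop). It starts withdrawn by varying amounts, clear of the lid. Home, its tongue lies 7 mm over the lid's edge. Slides against a friction of about 1.3 N and stays where it is left.
- bolt_stud (a point): Centre of the top of the bolt's stud, the upright steel block by which the bolt is pushed or pinched: 8 (x) x 12 (y) x 10 mm high, on the flat 14 mm wide bolt (top 66.5 mm above the cassette's underside). Its top stands 76.5 mm above the cassette's underside; its middle is at cassette x = 72 mm withdrawn and 58 mm home. Moves with the bolt.
- mount_1: A loose specimen mount inside the cassette: white disc 26 mm diameter, 11 mm high. Origin: centre of its underside.
- mount_2: The other loose specimen mount inside the cassette, alike.
- stand: Inversion stand, fixed to the worktop: a steel base plate 120 (x) x 84 (y) x 6 mm with two parallel aluminium rails along its x, each 100 mm long and 10 mm wide, their centre lines at y = -23 and +23 mm (36 mm free between them), tops 40 mm above the worktop. Origin: centre of its underside. The cassette may lie on it either way round.
- stand_top (a point): Point midway between the rails at the height of their tops (40 mm above the worktop); axes as the stand's, x along the rails.
- vial: Bystander: small round specimen vial with a black cap, 24 mm diameter, 60 mm tall, standing upright. Origin: centre of its underside.
- stopper: Bystander: brown conical rubber stopper, 33 mm diameter, 28 mm tall. Origin: centre of its underside.
- tape_roll: Bystander: roll of tan adhesive tape lying flat, 85 mm diameter, 19 mm high. Origin: centre of its underside.
- calculator: Bystander: dark pocket calculator, 125 x 72 x 15 mm, lying flat. Origin: centre of its underside.
- screwdriver: Bystander: screwdriver with a yellow handle, 157 mm long (along its y axis), 29 mm thick, lying. Origin: underside, middle.
- tweezers: Bystander: thin metal tweezers, 126 mm long (along its y axis), 10 mm high, lying. Origin: underside, middle.
- mouse: Bystander: black computer mouse, 108 x 62 x 32 mm. Origin: centre of its underside.
- adapter_plug: Bystander: pale mains adapter plug, 40 x 63 x 42 mm. Origin: centre of its underside.
Not all that is in view belongs to the job. What is shaped like the stand but green is not meant.

How it is judged:
On the way, in this order (a step that is already met when the one before it is completed fails the run):
1. the bolt is fully home (at least 12.5 of its 14 mm) and the lid shut, the cassette still standing upright on the worktop (value of joint bolt above 0.0125 m and value of joint lid below 0.06 rad and angle between cassette's own z axis and vertical below 0.1 rad and height (world z) of cassette below 0.006 m), for 0.1 s.
2. the tug: the cassette hangs from its lid handle, its underside at least 8 mm off the worktop, about level, bolt home and lid held shut (under 0.06 rad), the fingers on the handle (contact force between the fingers and lid_handle above 2 N and height (world z) of cassette_center above 0.038 m and height (world z) of cassette above 0.008 m and angle between cassette's own z axis and vertical below 0.35 rad and value of joint lid below 0.06 rad and value of joint bolt above 0.0115 m), for 0.2 s.
3. the cassette is set down on the worktop again right side up, still bolted (height (world z) of cassette below 0.004 m and angle between cassette's own z axis and vertical below 0.06 rad and value of joint bolt above 0.0115 m and value of joint lid below 0.06 rad), for 0.1 s.
4. the cassette stands by itself on its hinged end on the worktop, at rest, untouched by the robot (angle between cassette's own x axis and vertical below 0.08 rad and height (world z) of cassette_center below 0.056 m and height (world z) of bolt_stud above 0.09 m and contact force between the fingers and cassette below 0.1 N and linear speed of cassette below 0.03 m/s and angular speed of cassette below 0.3 rad/s), for 0.2 s.
At the end, for the whole second after the job is handed in: The cassette lies upside down on the stand's rails, within 0.1 rad of flat, its centre within 18 mm of the stand's in plan and its length within 0.2 rad of the rails (either way round), at rest and released, the lid shut, the bolt home (at least 11.5 mm) and both mounts inside (z of cassette_center in the frame of stand_top between 0.024 and 0.036 m and horizontal distance between cassette_center and stand_top below 0.018 m and angle between the x axis of cassette and the x axis of stand, either way round below 0.2 rad and angle between cassette's own z axis and vertical above 3.04 rad and height (world z) of cassette above 0.09 m and value of joint lid below 0.06 rad and value of joint bolt above 0.0115 m and distance between each of mount_1, mount_2 and cassette_center below 0.062 m and contact force between the fingers and cassette below 0.1 N and linear speed of cassette below 0.03 m/s and angular speed of cassette below 0.3 rad/s); the robot touches nothing.
It fails at once if the lid comes open (value of joint lid above 0.25 rad).
It fails at once if a mount leaves the cassette (distance between any of mount_1, mount_2 and cassette_center above 0.08 m).
It fails at once if the cassette is dropped or rammed onto the stand (over 60 N between them) (contact force between cassette and stand above 60 N).
It fails at once if a bystander is shifted by more than 25 mm (distance of any of vial, stopper, tape_roll, calculator, screwdriver, tweezers, mouse, adapter_plug from where it was at the start of the episode above 0.025 m).
It also fails if it takes over 72 s, if anything falls off the work surface, if the arm or the gripper's body presses on something with over 40 N, if the wrist force passes 120 N, or if a joint passes its speed limit or range.

## Working session

There is one attempt and no reset: what is moved stays moved. The work goes in short steps, each a Python script; the robot and the scene stay as the last script left them, time stands still between calls to the robot, and variables do not carry over. Pictures are saved under pics/ and viewed, at most 10 in all, crops included, and the job is handed in when it is done.

```bash
ls; mkdir -p pics
python3 - <<'E'
from bench import *
import cv2,numpy as np,pickle
for n in("top","scene","wrist"):
    d=get_image(n); cv2.imwrite(f"pics/{n}0.png",d["frame"]); pickle.dump(d,open(f"pics/{n}0.pkl","wb"))
    print(n,d["camera_matrix"].tolist(),np.round(np.linalg.inv(d["view"]),3).tolist(),d["depth"].min(),d["depth"].max(), [k for k in d])
print(state())
E
```

```text
pics
top [[434.3912523574291, 0.0, 314.122479959311], [0.0, 434.3912523574291, 235.70901671470088], [0.0, 0.0, 1.0]] [[-0.029, 0.998, -0.054, 0.443], [-1.0, -0.028, 0.008, -0.105], [0.007, 0.054, 0.999, 1.33], [0.0, 0.0, 0.0, 1.0]] 0.0 2.2440426 ['frame', 'depth', 'camera_matrix', 'view']
scene [[623.7283482016463, 0.0, 320.61226944940046], [0.0, 623.7283482016463, 249.82002442681855], [0.0, 0.0, 1.0]] [[-0.797, 0.275, -0.537, -0.685], [-0.603, -0.367, 0.708, 1.492], [-0.003, 0.889, 0.459, 1.127], [0.0, 0.0, 0.0, 1.0]] 0.0 3.9999952 ['frame', 'depth', 'camera_matrix', 'view']
wrist [[332.8032401360714, 0.0, 327.21533245154393], [0.0, 332.8032401360714, 242.23348008969316], [0.0, 0.0, 1.0]] [[0.299, -0.918, -0.261, 0.11], [0.954, 0.287, 0.084, 0.594], [-0.002, -0.274, 0.962, 0.385], [0.0, 0.0, 0.0, 1.0]] 0.0 1.4349984 ['frame', 'depth', 'camera_matrix', 'view']
{'time': 0.15, 'joint_pos': array([ 1.20933264e+00,  9.17111506e-02,  1.23159638e+00,  3.27556395e-07,
        1.81978034e+00, -5.66974962e-02]), 'dq': array([-0.00112496, -0.00266763, -0.0017571 ,  0.00019695, -0.00032623,
        0.00078833]), 'joint_torque': array([ 1.50463795e-03, -4.47048068e+01, -4.06903803e+01,  6.98677520e-02,
        2.75908556e-02, -1.04157657e-04]), 'ee_pos': array([0.17997077, 0.57216118, 0.22975877]), 'ee_rot': array([-1.55329561e-04,  1.51793959e-01,  9.88411875e-01, -7.31295146e-04]), 'ft_force': array([-0.3451812 ,  0.81364751,  0.58518973]), 'moment': array([-0.01869225, -0.00017492,  0.01086031]), 'finger_force': 0.0, 'finger_gap': 0.08814079668726064}
```

View pics/top0.png

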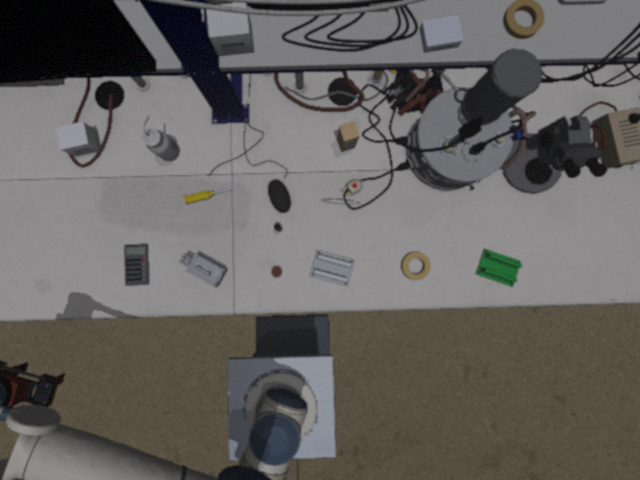

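View pics/scene0.png

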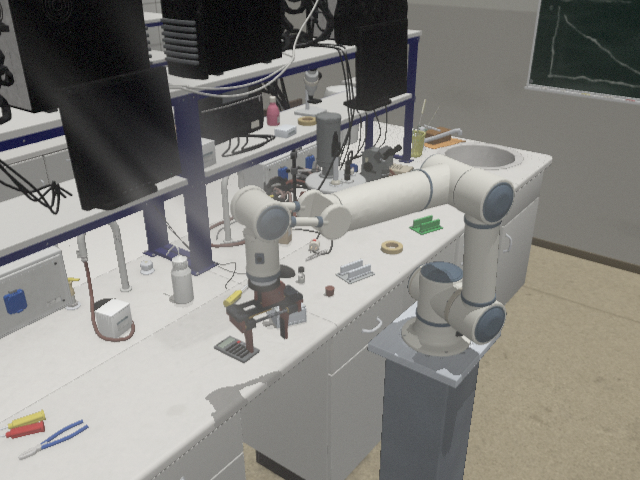

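The choices in the top view are as follows.
- **Cassette:** the grey box with the bracket at (207,267). The calculator at (136,265) is not it.
- **Stand:** the grey railed piece at (332,267). The green one at (499,267) is the decoy.

I'll take two wrist views of each.

```bash
cat > h.py <<'E'
from bench import *
import numpy as np,cv2,pickle
from scipy.spatial.transform import Rotation as Rn
UP=np.array([0,0,1.])
def D(h): return np.array([np.cos(h),np.sin(h),0])
def T(h,b):
    "tool quaternion: heading h of cassette x, tool tilted b (0 = down, -pi/2 = pointing along heading)"
    d=D(h); z=-np.sin(b)*d-np.cos(b)*UP; x=np.cos(b)*d-np.sin(b)*UP
    q=Rn.from_matrix(np.c_[x,np.cross(z,x),z]).as_quat(); return np.r_[q[3],q[:3]]
def axes(q): return Rn.from_quat(np.r_[q[1:],q[0]]).as_matrix()
def tcp(g,q): "TCP for grasp point g"; return np.asarray(g)+0.011*axes(q)[:,2]
def cloud(d):
    K=d["camera_matrix"]; v,u=np.mgrid[:480,:640]; z=d["depth"].astype(float)
    P=np.stack([(u-K[0,2])/K[0,0]*z,-(v-K[1,2])/K[1,1]*z,-z],-1)
    V=np.linalg.inv(d["view"]); W=P@V[:3,:3].T+V[:3,3]; W[z==0]=np.nan; return W
def ray(d,uv,h):
    K=d["camera_matrix"];V=np.linalg.inv(d["view"])
    r=V[:3,:3]@np.array([(uv[0]-K[0,2])/K[0,0],-(uv[1]-K[1,2])/K[1,1],-1.]); o=V[:3,3]
    return o+r*(h-o[2])/r[2]
def proj(d,p):
    c=(d["view"]@np.r_[p,1])[:3];K=d["camera_matrix"]
    return K[0,0]*c[0]/-c[2]+K[0,2],K[1,1]*-c[1]/-c[2]+K[1,2]
def snap(n,tag):
    d=get_image(n); cv2.imwrite(f"pics/{tag}.png",d["frame"]); pickle.dump(d,open(f"pics/{tag}.pkl","wb")); return d
E
python3 - <<'E'
from h import *
d=pickle.load(open("pics/top0.pkl","rb"))
W=cloud(d)
for n,p in dict(cas=(207,267),stud=(187,258),stand=(332,267),stopper=(277,271),tape=(416,265),calc=(136,265),mouse=(279,195),vial=(278,227),screw=(205,196)).items(): print(n,np.round(ray(d,p,0.03),3),np.round(W[p[1],p[0]],3))
import math
h0=math.radians(90)
for t,(p,hd) in {"c1":((.42,.21,.2),90),"c2":((.42,.25,.2),90),"s1":((.41,-.15,.2),90),"s2":((.41,-.19,.2),90)}.items():
    move_to(p,T(math.radians(hd),0)); hold(.2); snap("wrist",t)
print(state()["time"],state()["joint_pos"])
a=[cv2.imread(f"pics/{t}.png")[60:420,120:520] for t in("c1","s1")]
cv2.imwrite("pics/both.png",np.hstack(a))
E
```

```text
cas [0.428 0.206 0.03 ] [0.429 0.199 0.06 ]
stud [0.457 0.266 0.03 ] [0.456 0.255 0.067]
stand [ 0.418 -0.166  0.03 ] [ 0.417 -0.167  0.007]
stopper [ 0.41  -0.002  0.03 ] [ 0.41  -0.002  0.029]
tape [ 0.416 -0.417  0.03 ] [ 0.416 -0.425 -0.003]
calc [0.44  0.417 0.03 ] [0.44  0.424 0.013]
mouse [ 0.638 -0.013  0.03 ] [ 0.638 -0.013  0.034]
vial [ 0.542 -0.008  0.03 ] [ 0.539 -0.01   0.065]
screw [0.641 0.209 0.03 ] [0.641 0.209 0.031]
4.8 [-5.07941740e-01 -3.15679112e-01  1.66158405e+00  2.27075589e-04
  1.79549709e+00 -5.08890396e-01]
```

View pics/both.png

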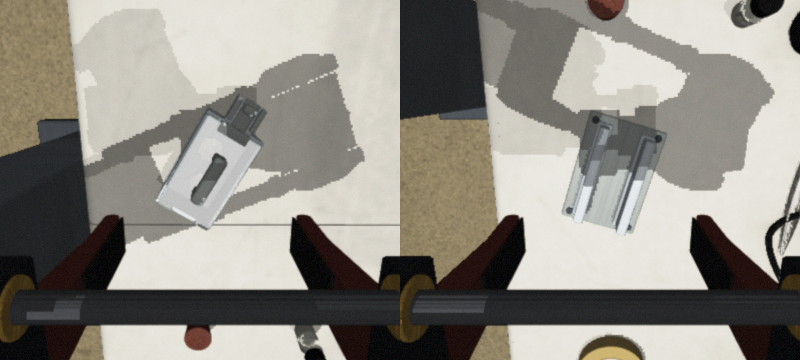

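The crop confirms both choices: the cassette at (210,165) with its bracket and bolt at (243,115), and the grey twin-rail stand at (615,170). Next I'll fit both from the depth clouds of the two views.

```bash
cat >> h.py <<'E'
def rect(P): 
    (c,s,a)=cv2.minAreaRect((P[:,:2]*1000).astype(np.float32)); 
    if s[0]<s[1]: a+=90; s=s[::-1]
    return np.round(c,1),np.round(s,1),round(a,1)
def near(W,c,r,lo,hi): 
    with np.errstate(invalid="ignore"): m=(np.hypot(W[...,0]-c[0],W[...,1]-c[1])<r)&(W[...,2]>lo)&(W[...,2]<hi)
    return W[m]
def caspose(d,c,r=.09):
    "upright cassette: heading, centre from lid rim band, handle and stud"
    W=cloud(d); out={}
    L=near(W,c,r,.052,.0635); H=near(W,c,.05,.080,.092); S=near(W,c,r,.0715,.0795)
    for n,P in(("lid",L),("hand",H)): print(n,len(P),rect(P) if len(P)>5 else None, np.round(np.median(P[:,2]),4) if len(P) else None)
    return W,L,H,S
E
python3 - <<'E'
from h import *
for t in("c1","c2"):
    d=pickle.load(open(f"pics/{t}.pkl","rb")); print(t)
    W,L,H,S=caspose(d,(.43,.2))
    A=near(W,(.43,.2),.12,-.02,.12); print(np.histogram(A[:,2],bins=np.arange(-.01,.1,.005)))
    P=near(W,(.455,.26),.04,.064,.08); print("bolt/stud",rect(P),rect(P[P[:,2]>.072]),len(P[P[:,2]>.072]),P[:,2].max())
for t in("s1","s2"):
    d=pickle.load(open(f"pics/{t}.pkl","rb")); print(t)
    W=cloud(d); P=near(W,(.417,-.167),.08,.033,.045); print("rails",len(P),rect(P),np.median(P[:,2]))
    P=near(W,(.417,-.167),.1,.004,.045); print("all",rect(P))
    P=near(W,(.417,-.167),.13,-.01,.003); print("table",np.median(P[:,2]))
E
```

```text
c1
lid 5929 (array([428.9, 218.9]), array([125.4,  59.9]), 59.4) 0.061
hand 759 (array([422.5, 208. ]), array([46. , 12.2]), 59.6) 0.0867
(array([    0,  1996, 27140,    16,    71,    17,    24,    17,    22,
          25,    22,    35,   479,   504,  5022,   710,    30,   160,
          94,   665,     0]), array([-0.01 , -0.005,  0.   ,  0.005,  0.01 ,  0.015,  0.02 ,  0.025,
        0.03 ,  0.035,  0.04 ,  0.045,  0.05 ,  0.055,  0.06 ,  0.065,
        0.07 ,  0.075,  0.08 ,  0.085,  0.09 ,  0.095]))
bolt/stud (array([447.1, 249.8]), array([53.7, 28.1]), 59.5) (array([447.4, 248.1]), array([48.5, 11.8]), 63.3) 143 0.07977841056239549
c2
lid 5316 (array([428.8, 219.1]), array([125.5,  59.7]), 59.5) 0.061
hand 709 (array([422.7, 208.5]), array([45.3, 12.4]), 59.6) 0.0867
(array([    0,  1502, 23763,    39,   100,    52,    52,    59,    58,
          72,    65,    74,   438,   457,  4523,   667,    54,   154,
         109,   600,     0]), array([-0.01 , -0.005,  0.   ,  0.005,  0.01 ,  0.015,  0.02 ,  0.025,
        0.03 ,  0.035,  0.04 ,  0.045,  0.05 ,  0.055,  0.06 ,  0.065,
        0.07 ,  0.075,  0.08 ,  0.085,  0.09 ,  0.095]))
bolt/stud (array([447.2, 249.8]), array([53.8, 28.3]), 59.6) (array([446.1, 248.3]), array([50. , 11.9]), 59.5) 148 0.0799695546467507
s1
rails 2093 (array([ 417.6, -166.4]), array([100.2,  56. ]), 73.2) 0.040994692674923616
all (array([ 417.7, -166.5]), array([120.2,  84.2]), 73.2)
table 0.0011448008766223872
s2
rails 2262 (array([ 417.6, -166.6]), array([100. ,  56.2]), 73.2) 0.04094019168971311
all (array([ 417.7, -166.7]), array([120.1,  84.2]), 73.2)
table 0.001109637685145215
```

Run:
```python
from h import *
c=np.array([.4226,.2082,0]); h=np.radians(59.5); r=np.radians
for t in("c1","c2"):
    W=cloud(pickle.load(open(f"pics/{t}.pkl","rb"))); P=near(W,c,.11,.0735,.080)-c; a=P@D(h); y=P@D(h+np.pi/2); m=a>45e-3
    print("stud",np.percentile(a[m],[2,50,98])*1e3,np.percentile(y[m],[2,50,98])*1e3,m.sum(),np.median(P[m][:,2]))
def ik(g,hd,b):
    q=T(r(hd),r(b)); s=inverse_kinematics(tcp(g,q),q); return None if s is None else np.round(s,2)
print("push",ik(c+D(h)*.08+[0,0,.09],59.5,0),ik(c+D(h)*.08+[0,0,.09],239.5,0))
print("g1",ik(c-D(h)*.02+[0,0,.042],59.5,30))
print("g1 b0",ik(c+[0,0,.042],59.5,0))
for p in[(.4226,.2082),(.45,.2),(.5,.15),(.5,.2),(.55,.15),(.42,-.08)]:
  for hd in(-106.8,-80,-60,-30,0,30,59.5,73.2,90,120):
    print(p,hd,ik((*p,.03),hd,-60),ik((*p,.068),hd,25))
s=np.array([.4177,-.1666,0])
for hd in(73.2,-106.8):
  for b in(-60,-65,-75,-90):
    print("stand",hd,b,ik(s-D(r(hd))*.018+[0,0,.07],hd,b),ik(s-D(r(hd))*.018+[0,0,.14],hd,b))
```

```text
stud [63.50499439 67.20352018 70.90088553] [-5.4604217   0.15252025  5.74847884] 138 0.07717443624408155
stud [63.77283987 67.59518605 71.18436883] [-5.33239127  0.63947074  5.80323114] 128 0.07746922906015863
push [ 0.48 -0.05  1.64 -0.    1.55  1.01] [ 0.48 -0.05  1.64 -0.    1.55 -2.13]
g1 [ 0.53  0.18  1.58 -0.25  1.85  1.05]
g1 b0 [ 0.39 -0.21  1.87 -0.    1.48  0.92]
(0.4226, 0.2082) -106.8 [ 0.71  0.57  1.33 -0.58  2.13 -2.21] None
(0.4226, 0.2082) -80 [ 0.86  0.38  1.59 -0.78  1.89 -2.41] None
(0.4226, 0.2082) -60 [ 0.96  0.19  1.82 -0.91  1.68 -2.54] None
(0.4226, 0.2082) -30 None [0.19 0.04 1.64 0.29 1.78 2.3 ]
(0.4226, 0.2082) 0 None [0.3  0.15 1.54 0.13 1.88 1.88]
(0.4226, 0.2082) 30 None [ 0.42  0.17  1.5  -0.05  1.9   1.46]
(0.4226, 0.2082) 59.5 None [ 0.53  0.13  1.56 -0.22  1.84  1.05]
(0.4226, 0.2082) 73.2 [-0.29 -0.35  2.33  1.09  1.37 -0.36] [ 0.58  0.08  1.6  -0.28  1.79  0.86]
(0.4226, 0.2082) 90 [-0.26 -0.08  2.11  0.99  1.55 -0.52] [ 0.63  0.01  1.68 -0.35  1.71  0.62]
(0.4226, 0.2082) 120 [-0.13  0.27  1.73  0.8   1.84 -0.72] [ 0.68 -0.17  1.85 -0.43  1.54  0.
[... 3659 characters left out ...]
-0.59  2.16 -0.39  1.36 -0.46]
stand 73.2 -60 [-1.01  0.2   1.73  0.78  1.93 -0.71] [-1.01  0.11  1.69  0.82  2.02 -0.61]
stand 73.2 -65 [-1.02  0.26  1.71  0.82  1.97 -0.73] [-1.02  0.16  1.68  0.87  2.06 -0.63]
stand 73.2 -75 [-1.05  0.38  1.69  0.92  2.05 -0.76] [-1.05  0.26  1.67  0.97  2.12 -0.65]
stand 73.2 -90 [-1.06  0.55  1.65  1.06  2.17 -0.79] [-1.06  0.42  1.66  1.13  2.22 -0.66]
stand -106.8 -60 [ 0.18  0.09  1.85 -0.9   1.76 -2.58] None
stand -106.8 -65 [ 0.2   0.15  1.84 -0.96  1.79 -2.54] None
stand -106.8 -75 [ 0.23  0.27  1.82 -1.06  1.87 -2.48] [ 0.23  0.15  1.81 -1.1   1.93 -2.6 ]
stand -106.8 -90 [ 0.25  0.46  1.78 -1.21  1.99 -2.4 ] [ 0.25  0.31  1.8  -1.27  2.03 -2.53]
```

Run:
```python
from h import *
c=np.array([.4226,.2082,0]); h=np.radians(59.5); q=T(h,0)
close(); move_to(c+D(h)*.092+[0,0,.14],q); move_l(c+D(h)*.092+[0,0,.078],.1); hold(.2)
f0=state()["ft_force"]
for a in np.arange(.084,.0704,-.0015):
    move_l(c+D(h)*a+[0,0,.078],.03); s=state(); f=s["ft_force"]-f0; print(round(a,4),np.round([f@D(h),f[2],(s["ee_pos"]-c)@D(h)],4))
    if f@D(h)>8: break
move_l(c+D(h)*.09+[0,0,.078],.05); move_l(c+D(h)*.09+[0,0,.15],.2)
gripper_open(); move_to((.42,.21,.2),T(np.pi/2,0)); hold(.2); d=snap("wrist","c3")
W,L,H,S=caspose(d,(.43,.2)); P=near(W,c,.11,.0735,.080)-c; a=P@D(h); m=a>45e-3
print("stud",np.percentile(a[m],[2,50,98])*1e3, state()["time"],state()["finger_gap"])
```

```text
0.084 [ 1.6322 -0.7014  0.0838]
0.0825 [ 1.1683 -0.0158  0.0825]
0.081 [ 1.856  -0.3163  0.081 ]
0.0795 [ 1.9985 -0.1602  0.0794]
0.078 [ 1.8285 -0.7643  0.0778]
0.0765 [ 1.9819 -0.0776  0.0764]
0.075 [ 1.9952 -0.2186  0.0748]
0.0735 [ 1.4512 -0.2634  0.0734]
0.072 [ 2.4873 -0.0321  0.0719]
0.0705 [ 2.2332 -0.4357  0.0704]
lid 5924 (array([427.7, 216.7]), array([125.1,  60. ]), 59.5) 0.061
hand 768 (array([421.2, 205.9]), array([45.6, 12.2]), 59.8) 0.0866
stud [51.21409583 55.02218208 58.75143277] 14.8667 0.08787293257160568
```

The bolt is home: the stud sits 57.6 mm from the new centre, and the cassette slid 2.6 mm. Now the tug.

Run:
```python
from h import *
c=np.array([.4211,.2059,0]); h=np.radians(59.6); q=T(h,0)
move_to(c+[0,0,.12],q); move_l(c+[0,0,.0725],.1); close(); s=state(); print(s["finger_gap"],s["finger_force"])
f0=s["ft_force"]; move_l(c+[0,0,.0945],.05); hold(.5); s=state(); print(s["ft_force"]-f0,s["finger_gap"],s["finger_force"],s["moment"])
move_l(c+[0,0,.0735],.04); s=state(); print(s["ft_force"]-f0); hold(.1)
for z in(.0725,):
    move_l(c+[0,0,z],.02); print(state()["ft_force"]-f0)
gripper_open(); hold(.2); move_l(c+[0,0,.13],.2); move_to((.42,.21,.2),T(np.pi/2,0)); hold(.2); d=snap("wrist","c4")
W,L,H,S=caspose(d,c); P=near(W,c,.11,.0735,.080)-c; a=P@D(h); m=a>45e-3
print("stud",np.percentile(a[m],[2,50,98])*1e3, state()["time"])
b=[]
def ik(n,g,hd,bb):
    q=T(np.radians(hd),np.radians(bb)); s=inverse_kinematics(tcp(g,q),q); print(n,None if s is None else np.round(s,2))
p=np.array([.44,.235,0])
for hd in(75,90,105): 
    for z in(.03,.035,.1,.15): ik(("st",hd,z),p+[0,0,z],hd,-60)
    ik(("g2",hd),p+[0,0,.068],hd,25); ik(("g2up",hd),p+[0,0,.16],hd,25)
ik("g1",c-D(h)*.015+[0,0,.042],59.6,30); ik("g1up",c-D(h)*.015+[0,0,.15],59.6,30)
```

```text
0.011781776924887657 29.998765289783478
[ 0.49662089 -1.71357938 -3.37680752] 0.011776459245425997 29.998143017292023 [-0.11729022  0.13119714  0.0045682 ]
[-0.7678266  -1.80463572 -0.16281967]
[ 0.76209265 -0.91227627 -1.20655725]
lid 5964 (array([428.7, 215.9]), array([125.2,  60. ]), 59.7) 0.061
hand 770 (array([422.3, 205.1]), array([45.6, 12.3]), 59.5) 0.0867
stud [53.86180453 57.65384727 61.44729462] 22.0167
('st', 75, 0.03) [-0.2  -0.27  2.27  1.11  1.31 -0.35]
('st', 75, 0.035) [-0.2  -0.29  2.27  1.1   1.32 -0.34]
('st', 75, 0.1) [-0.2  -0.41  2.24  1.07  1.4  -0.19]
('st', 75, 0.15) [-0.2  -0.48  2.19  1.06  1.45 -0.09]
('g2', 75) [ 0.6   0.16  1.53 -0.28  1.79  0.85]
('g2up', 75) [ 0.6   0.11  1.41 -0.3   1.95  0.8 ]
('st', 90, 0.03) [-0.19 -0.04  2.07  1.02  1.5  -0.49]
('st', 90, 0.035) [-0.19 -0.05  2.07  1.02  1.5  -0.48]
('st', 90, 0.1) [-0.19 -0.17  2.04  1.02  1.58 -0.36]
('st', 90, 0.15) [-0.19 -0.24  2.    1.02  1.64 -0.27]
('g2', 90) [ 0.65  0.09  1.6  -0.35  1.72  0.64]
('g2up', 90) [ 0.65  0.04  1.48 -0.36  1.87  0.58]
('st', 105, 0.03) [-0.15  0.15  1.88  0.92  1.66 -0.59]
('st', 105, 0.035) [-0.15  0.14  1.87  0.93  1.67 -0.58]
('st', 105, 0.1) [-0.15  0.04  1.85  0.94  1.74 -0.48]
('st', 105, 0.15) [-0.15 -0.03  1.81  0.96  1.8  -0.4 ]
('g2', 105) [ 0.68  0.01  1.68 -0.4   1.63  0.43]
('g2up', 105) [ 0.68 -0.04  1.57 -0.41  1.79  0.36]
g1 [ 0.54  0.18  1.57 -0.25  1.85  1.05]
g1up [ 0.54  0.11  1.46 -0.27  2.03  1.  ]
```

Run:
```python
from h import *
r=np.radians; c=np.array([.4222,.2050,0]); hd=59.6; q=T(r(hd),r(30)); g=c-D(r(hd))*.015+[0,0,.042]
t=tcp(g,q); z=axes(q)[:,2]
move_to(t-.1*z,q); move_l(t,.1); hold(.1); f0=state()["ft_force"]; close(); s=state(); print(s["finger_gap"],s["finger_force"],s["ft_force"]-f0)
up=t+[0,0,.11]; move_l(up,.1); hold(.1); print(state()["ft_force"]-f0)
p=np.array([.44,.235,0])
for k in(1/3,2/3,1):
    h2=hd+(90-hd)*k; b=30-90*k; q=T(r(h2),r(b)); move_to(tcp((1-k)*(g+[0,0,.11])+k*(p+[0,0,.13]),q),q)
hold(.2); s=state(); print(s["time"],s["finger_gap"],s["moment"],s["ee_pos"])
d=snap("scene","sc1"); u,v=map(int,proj(d,p+[0,0,.14])); print(u,v)
cv2.imwrite("pics/sc1c.png",cv2.resize(d["frame"][v-100:v+100,u-130:u+130],None,fx=3,fy=3,interpolation=2))
```

```text
0.06000972738064777 29.973347783088684 [-0.59407485  1.30296078  0.57682573]
[ 0.31216451 -0.21082602 -3.11867325]
27.6833 0.05990670519559959 [-0.91450105  0.0546643   0.00840948] [0.4400485  0.2454628  0.12589386]
277 283
```

View pics/sc1c.png

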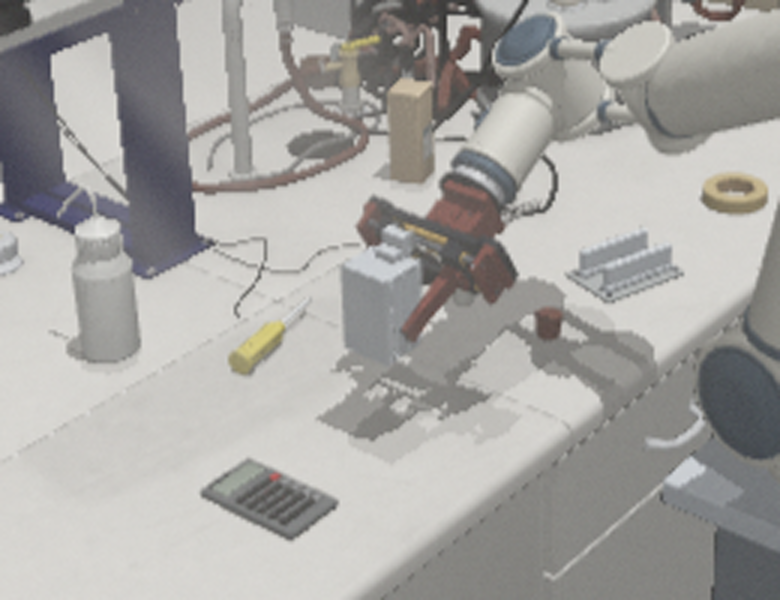

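The picture shows the cassette held end-up at (380,305), bolt bracket on top, looking vertical and clear of everything. Next I lower it until it touches.

Run:
```python
from h import *
r=np.radians; p=np.array([.44,.235,0]); q=T(r(90),r(-60))
move_l(tcp(p+[0,0,.041],q),.1); hold(.2); f0=state()["ft_force"]
for zz in np.arange(.039,.0315,-.001):
    move_l(tcp(p+[0,0,zz],q),.02); f=state()["ft_force"]-f0; print(round(zz,4),np.round(f,2))
    if f[2]>3: break
hold(.2); gripper_open(); hold(.2)
t=state()["ee_pos"]; z=axes(q)[:,2]; move_l(t-.11*z,.12); hold(.1)
d=snap("scene","sc2"); W=cloud(d); P=near(W,p+[0,.012,0],.07,.09,.106); print("end face",rect(P),np.median(P[:,2]),len(P)); P=near(W,p,.07,.112,.14); print("bracket",rect(P),P[:,2].max())
move_l(t-.11*z+[0,0,.16],.25)
q2=T(r(90),0); move_to((.44,.23,.28),q2); hold(.2); d=snap("wrist","w2"); W=cloud(d)
P=near(W,p+[0,.012,0],.08,.09,.106); print("end face",rect(P),np.median(P[:,2]),len(P))
m=P[P[:,2]>.095]; A=np.c_[m[:,:2]-m[:,:2].mean(0),np.ones(len(m))]; print("slope",np.linalg.lstsq(A,m[:,2],rcond=None)[0],len(m),rect(m))
P=near(W,p,.08,.116,.14); print("bracket",rect(P),P[:,2].max()); print(state()["time"])
```

```text
0.039 [ 0.02 -0.29 -0.87]
0.038 [-0.02 -0.18 -0.59]
0.037 [-0.4  -1.46  0.22]
0.036 [-0.1  -0.3   0.47]
0.035 [-0.88 -1.04  2.22]
0.034 [-2.22 -2.86  9.3 ]
end face (array([438.6, 251.2]), array([69.6, 67.8]), 10.2) 0.09934931871155439 216
bracket (array([439.6, 225.2]), array([48.8, 33.5]), 114.2) 0.12995907042417687
end face (array([442.3, 242.6]), array([66.7, 60. ]), 90.1) 0.10098716735133217 2839
slope [0.0018252  0.02586373 0.1008752 ] 2775 (array([442.3, 242.6]), array([66.7, 60. ]), 90.1)
bracket (array([442.1, 219.3]), array([27.1, 21.2]), 179.9) 0.12900947252338152
34.7083
```

It stands end-up, flat to the worktop, centred at (442,246) mm with the heading at 90°. Now I regrip from the bolt end and invert it over the stand.

Run:
```python
from h import *
r=np.radians; g=np.array([.4423,.2479,.068]); q=T(r(90),r(25)); t=tcp(g,q); z=axes(q)[:,2]
s0=np.array([.4177,-.1666,0]); hf=73.2; e=s0-D(r(hf))*.018
A=g+[0,0,.13]; B=e+[0,0,.19]; way=[]
for k,m in((.33,.1),(.67,.35),(1,.65),(1,1)):
    qq=T(r(90+(hf-90)*m),r(25-90*k)); way.append((tcp(A+(B-A)*m,qq),qq))
way.append((tcp(e+[0,0,.115],way[-1][1]),way[-1][1]))
print([None if (j:=inverse_kinematics(*w)) is None else np.round(j,2) for w in way])
move_to(t-.1*z,q); move_l(t,.1); hold(.1); f0=state()["ft_force"]; close(); s=state(); print(s["finger_gap"],s["ft_force"]-f0)
move_l(t+[0,0,.13],.1); print(state()["ft_force"]-f0)
for w in way[:-1]: move_to(*w)
move_l(way[-1][0],.1); hold(.2); s=state(); print(s["time"],s["finger_gap"],s["ee_pos"]-way[-1][0])
d=snap("scene","sc3"); u,v=map(int,proj(d,s0+[0,0,.1])); print(u,v)
cv2.imwrite("pics/sc3c.png",cv2.resize(d["frame"][v-75:v+75,u-100:u+100],None,fx=4,fy=4,interpolation=2))
W=cloud(d); P=near(W,s0,.09,.136,.150); print("underside",rect(P),len(P))
d=snap("top","t3"); W=cloud(d); P=near(W,s0,.06,.12,.16); print("top underside",rect(P),len(P),np.median(P[:,2])); 
A=np.c_[P[:,:2]-P[:,:2].mean(0),np.ones(len(P))]; print(np.linalg.lstsq(A,P[:,2],rcond=None)[0])
```

```text
[array([ 0.31, -0.26,  1.64,  0.08,  1.73,  0.36]), array([-0.3 , -0.4 ,  1.86,  0.62,  1.77, -0.1 ]), array([-0.8 , -0.11,  1.86,  0.97,  2.02, -0.46]), array([-1.02,  0.11,  1.65,  0.91,  2.11, -0.55]), array([-1.02,  0.19,  1.7 ,  0.85,  2.03, -0.66])]
0.059802155595086746 [-2.00444088  0.943455    2.62424869]
[-0.48510935  0.43263631 -2.65552376]
42.2333 0.06003659028105674 [ 0.00017582 -0.00029607  0.00057905]
355 249
underside (array([ 418.2, -177.9]), array([135.7,  96.5]), 64.4) 324
top underside (array([ 417.7, -168.5]), array([100.1,  82.2]), 73.2) 940 0.1446575004887316
[0.00474397 0.02707861 0.14330563]
```

View pics/sc3c.png

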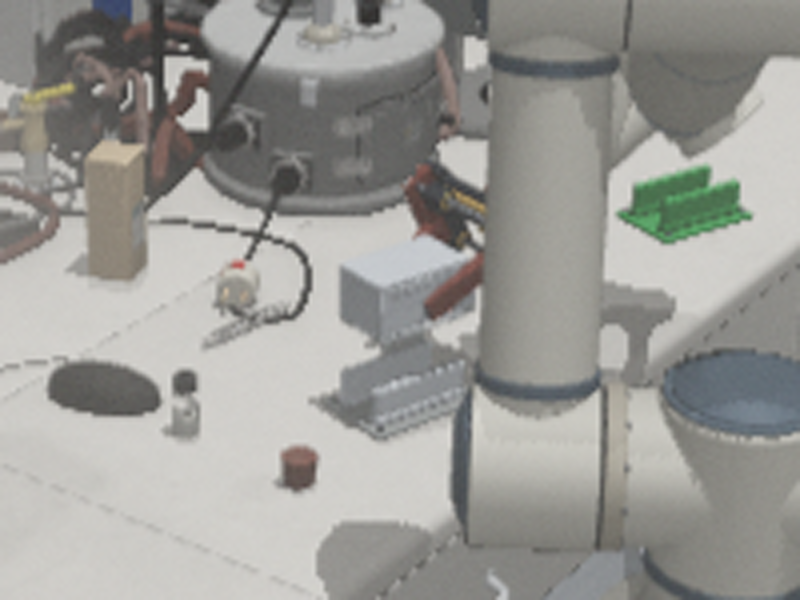

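The picture shows the cassette upside down at (405,290), centred over the grey stand, with its handle over the gap between the rails at (405,345). From the top view it is within 2 mm of centre and aligned. Now I lower it.

Run:
```python
from h import *
r=np.radians; s0=np.array([.4177,-.1666,0]); hf=r(73.2); e=s0-D(hf)*.0165; q=T(hf,r(-65))
move_l(tcp(e+[0,0,.080],q),.06); hold(.2); f0=state()["ft_force"]
for zz in np.arange(.0775,.0675,-.0005):
    move_l(tcp(e+[0,0,zz],q),.015); f=state()["ft_force"]-f0
    if f[2]>2.5: break
print(zz,np.round(f,2)); hold(.2); print(state()["ft_force"]-f0); gripper_open(); hold(.2)
t=state()["ee_pos"]; z=axes(q)[:,2]; move_l(t-.12*z,.12); move_l(t-.12*z+[0,0,.12],.25); hold(.1)
d=snap("scene","sc4"); u,v=map(int,proj(d,s0+[0,0,.08])); cv2.imwrite("pics/sc4c.png",cv2.resize(d["frame"][v-75:v+75,u-100:u+100],None,fx=4,fy=4,interpolation=2))
d=snap("top","t4"); P=near(cloud(d),s0,.075,.095,.11); print("underside",rect(P),len(P),np.median(P[:,2]))
A=np.c_[P[:,:2]-P[:,:2].mean(0),np.ones(len(P))]; print(np.linalg.lstsq(A,P[:,2],rcond=None)[0],state()["time"])
```

```text
0.0705 [-0.71  0.05  3.64]
[-0.49260108 -0.1343555   4.1072954 ]
underside (array([ 418.6, -166.9]), array([99.4, 60.8]), 73.1) 745 0.10062729011287042
[0.00019664 0.0034309  0.1006706 ] 50.0917
```

View pics/sc4c.png

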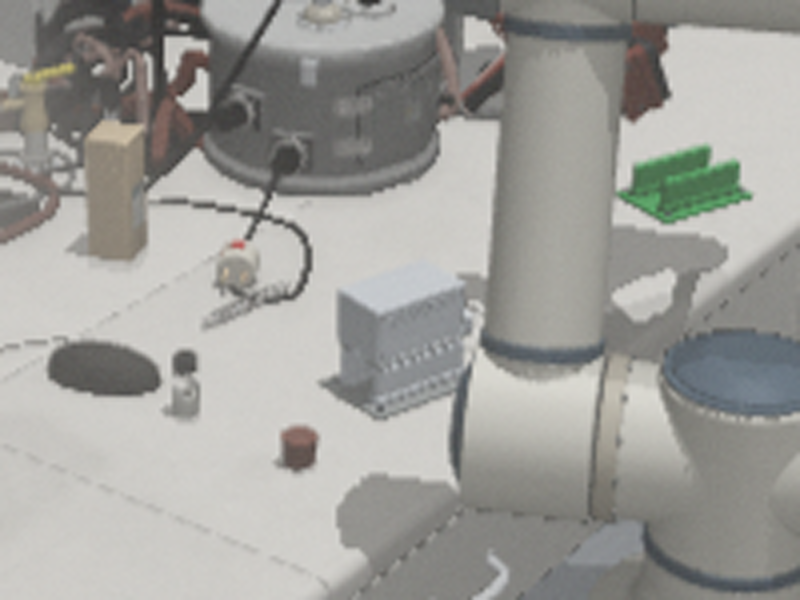

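The picture shows the cassette at (405,330) lying flat, upside down on the rails. It is within 1 mm of centre, its axis at 73.1° against 73.2° for the rails, and the gripper is clear.

```bash
python3 -c "
from bench import *
print(job_done())"
```

```text
the job is handed in; nothing more can be done
None
```

The job is handed in, though no verdict came back: the cassette was bolted, tug-tested, stood on its hinged end and regripped, and now lies upside down on the stand within about 1 mm of centre, released, at about 50 s of the 72 s allowed.

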